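# Pose the long-eared figure and shoot the frame

### The arm

A 6-joint arm with a two-finger parallel gripper is mounted at the origin on the work surface. World frame = base frame: x ahead of the robot, y to its left, z up, the work surface at z = 0. Lengths are in mm, angles in rad, forces in N, time in s.
With the tool pointing down it reaches from about 350 to 875 mm from the base axis. Payload 4.2 kg.
Tool frame: the origin (TCP) lies at the very end of the fingers, on their centre line; the grasp point (between the pads) lies 19 mm behind it; z points along the fingers, y is the line along which they close (so a half turn about z gives the same grasp; the last joint's range is limited). The gripper opens to 85 mm and grips with 20 to 120 N. Pads are 22 mm wide; open, the fingers measure 114 mm over their backs; the gripper's body (76 mm by 85 mm) begins 54 mm behind the grasp point. The pads swing forward as they close: fully open they stand 13 mm farther back than shut.
Start: joints at [1.596, 0.385, 0.008, 0, -1.194, -0.259], TCP at [144.766, 607.982, 231.312] pointing down, gripper open.
Joint ranges: [-3.14, 3.14], [-1.21, 2.06], [-1.07, 1.41], [-3.16, 2.05], [-2.99, -0.16], [-3.1, 3.1]. Speed limits (rad/s): [2.79, 2.79, 3.14, 3.14, 3.14, 3.14].

### API

Orientations are given as a unit quaternion [x, y, z, w].
In Python, from bench import arm gives the robot as it stands. The module is installed in compiled form; this text tells all that it offers.
- The arm moves only by the tool drive_tool, never from a script. Its argument "targets" is a list of rows, each a list of 5 numbers: the closure, from -1 (fully open) to 1 (shut), then the shift along the tool's x, y, z in mm, then the turn about the tool's z in degrees. In form: [[grip, tx, ty, tz, roll], ...]. A call has 1 to 12 rows; each row is the pose to reach, as a shift and turn from the pose commanded when the call began, along the tool's axes at that moment; what a row does not reach only later rows make up. A row lasts 1/10 s, in which the tool goes at most 50 mm and 8.59 degrees, less where a joint would pass 70% of its speed; a pose out of reach is approached as far as the arm can. A call with a gripper value outside its range is refused whole. The fingers move at their own pace and stop on an object; the grip force is fixed at half the most. Time passes only in rows, so rows that repeat a pose let the fingers close. It gives the time, the measured TCP pose, the force, the opening and the grip force at its end, in the units of the state.
- arm.read_state(): the state, without advancing time (a new reading comes with each control period).
- arm.get_image(name): name is "scene" or "top"; returns the picture (420x560x3 uint8, blue, green, red); there is no depth.
- arm.camera_params(name): a dict with "fov_y" (degrees; the focal length in pixels is half the picture's height over the tangent of half this angle, whatever the lens; pixels are square), "cx", "cy" (the principal point, pixels), "rvec" (rotation vector, rad) and "tvec" (3), from world to camera coordinates, as OpenCV has them. Camera axes: x right, y down, z forward; pixel columns grow to the right and rows downward; lengths in mm; the calibration is good to about 2 mm. A picture is of the moment at which its call begins. camera_params takes no time and is no camera call.
- arm.job_done(): hands the job in; it is judged then, once.
The state is a dict: "clock": time; "joints": joint angles; "joint_vel": joint speeds; "joint_efforts": joint torques, N m; "position": TCP position; "ee_rot": TCP orientation; "contact_force": force on the tool from outside, world axes, zero at the start; "wrist_torque": the same for the moment, N m; "gripper_width": finger opening in mm; "grasp_force": force on a finger pad.
Only numpy, scipy, OpenCV 4.12 (cv2) and the standard library are available. Lean on these libraries where they do the work, as an engineer would, in place of code of your own. Each camera call takes 0.05 s, during which the arm holds its last target. There are 200 camera calls.

### The job

Animate the next stop-motion frame: with a fingertip, gently push the raised arm of the long-eared figure down until it points straight out, level, without shifting the figure. Then press the wide bar key on the keypad to shoot the frame, let it spring back up and withdraw. Do not lift anything, and leave the figure with the brimmed hat, its arm, the other three keys and everything else on the table as they are.

Things in the scene. Friction and masses are not known exactly. Their poses are not given: they have to be found in the camera images.
- rabbit: The long-eared figure: clay-coloured, bare head, two long ears drooping down the sides of its head. Upright, 0.7 kg, standing loose on a round steel foot 90 mm across and 6 mm thick; about 169 mm tall in all. Origin: centre of the underside of the foot; x: the way its face looks, y: to its left (the side of the movable arm), z: up. Its right arm hangs rigidly at its side. Its left arm is pivoted and raised.
- rabbit_shoulder (a point): Shoulder pivot of the long-eared figure's movable arm, 118 mm above the table and 30 mm to the figure's left of its middle axis; y: the horizontal direction in which the level arm stretches (figure's left). The head, 44 mm across and centred on the figure's middle axis, ends 51 mm above this point.
- rabbit_hand (a point): Centre of the ball hand (19 mm across) at the end of the long-eared figure's movable arm, 72 mm from the shoulder pivot; the arm between is a round bar 14 mm thick.
- rabbit_arm (a joint): Angle of the long-eared figure's movable arm: 0 is level, positive is raised above level (rad), from -1.2 (hanging) to 1.3. A friction hinge (0.06 N m, about 1.3 N at 45 mm from the pivot): the arm stays wherever it is left. It starts raised, 0.45 to 0.8 rad above level.
- hatman: The other figure, same size and colour, but with a round brimmed hat (62 mm across) and no ears. Upright, 0.7 kg, standing loose on a round steel foot 90 mm across and 6 mm thick; about 173 mm tall in all. Origin: centre of the underside of the foot; x: the way its face looks, y: to its left (the side of the movable arm), z: up. Its right arm hangs rigidly at its side. To be left alone. Its left arm is raised too.
- hatman_hand (a point): Centre of the ball hand (19 mm across) at the end of the hatted figure's movable arm, 72 mm from the shoulder pivot; the arm between is a round bar 14 mm thick.
- pad: Fixed black keypad, 90 mm (its x) by 130 mm (its y) by 18 mm high, with four grey keys standing 8 mm above its top. The wide bar key lies along y at x = -22 mm (the robot's side); three small keys stand in a row at x = +29 mm: round ones (17 mm across) at y = +40 and -40 mm, a square one (16 mm) at y = 0. Origin: centre of the underside.
- bar_key_top (a point): Centre of the top of the wide bar key, 24 mm (x) by 62 mm (y), 26 mm above the table when up.
- bar_key (a joint): Travel of the wide bar key, 0 up, 0.005 fully pressed (m). A spring key: starts to move at 1 N, fully down at 3.5 N; it counts as pressed from 0.003.
- round_key_a (a joint): Travel of the round key at y = +40 mm, 0 up, 0.005 fully pressed (m). 
- round_key_b (a joint): Travel of the round key at y = -40 mm, 0 up, 0.005 fully pressed (m). 
- square_key (a joint): Travel of the small square key, 0 up, 0.005 fully pressed (m). 
- tree: Loose wooden model tree, a tiered cone 56 mm across, 95 mm high. Origin: underside.
- crate: Loose small slatted wooden prop crate, 50 by 70 by 40 mm high. Origin: underside.
- spatula: Loose modelling spatula lying flat, 160 mm long.
- washer: Loose steel tie-down washer, 42 mm across, 4 mm thick. Origin: underside.
- glue: Loose upright white glue bottle, 44 mm across, 110 mm high. Origin: underside.
- spare_head: Loose clay-coloured spare head, 44 mm across, 42 mm high. Origin: underside.
- screwdriver: Loose screwdriver lying flat, 150 mm long.
- jar: Loose upright jar with a grey cap, 56 mm across, 55 mm high. Origin: underside.
Not all that is in view belongs to the job. What is shaped like the pad but pink is not meant.

How it is judged (in metres and radians):
On the way, in this order (a step that is already met when the one before it is completed fails the run):
1. the long-eared figure's raised arm has been pushed level (within 0.2 rad, about 11 degrees) (value of joint rabbit_arm between -0.2 and 0.2 rad), for 0.2 s.
2. the wide bar key is pressed while the arm is level (all of step 1 and value of joint bar_key above 0.003 m), for 0.05 s.
At the end, for the whole second after the job is handed in: The long-eared figure's arm is level within 0.2 rad, the figure stands upright within 15 mm of where it was (its shoulder within 20 mm), the bar key is up again (under 1 mm of travel), the hatted figure is within 10 mm (its hand 12 mm) and the other loose things within 15 mm of their starts (all of step 1 and value of joint bar_key below 0.001 m and angle between rabbit's own z axis and vertical below 0.05 rad and distance of each of rabbit, tree, crate, spatula, washer, glue, spare_head, screwdriver, jar from where it was at the start of the episode below 0.015 m and distance of rabbit_shoulder from where it was at the start of the episode below 0.02 m and linear speed of rabbit below 0.01 m/s and distance of hatman from where it was at the start of the episode below 0.01 m and distance of hatman_hand from where it was at the start of the episode below 0.012 m); the robot touches nothing.
It fails at once if the bar key is pressed before the arm is level (value of joint bar_key above 0.003 m and not (value of joint rabbit_arm between -0.2 and 0.2 rad)).
It fails at once if another key is pressed (over 2 mm) (value of joint any of round_key_a, round_key_b, square_key above 0.002 m).
It fails at once if the long-eared figure is shifted over 15 mm, turned, tipped or lifted, or its arm is lifted above 0.95 rad (distance of rabbit from where it was at the start of the episode above 0.015 m or distance of rabbit_shoulder from where it was at the start of the episode above 0.02 m or angle between rabbit's own z axis and vertical above 0.15 rad or value of joint rabbit_arm above 0.95 rad).
It fails at once if rough handling: over 15 N on the long-eared figure or over 30 N on the keypad (contact force between any of the fingers, the arm and rabbit above 15 N or contact force between any of the fingers, the arm and pad above 30 N).
It fails at once if the hatted figure (10 mm, hand 12 mm) or another loose thing (15 mm) is moved or lifted (distance of hatman from where it was at the start of the episode above 0.01 m or distance of hatman_hand from where it was at the start of the episode above 0.012 m or distance of any of tree, crate, spatula, washer, glue, spare_head, screwdriver, jar from where it was at the start of the episode above 0.015 m).
It also fails if it takes over 56 s, if anything falls off the work surface, if the arm or the gripper's body presses on something with over 40 N, if the wrist force passes 120 N, or if a joint passes its speed limit or range.

## Working session

There is one attempt and no reset: what is moved stays moved. The work goes in short steps, Python scripts to look and compute and a tool call to move; the robot and the scene stay as the last step left them, time stands still between calls to the robot, and variables do not carry over. Pictures are saved under pics/ and viewed, at most 10 in all, crops included, and the job is handed in when it is done.

Besides the shell and the picture viewer there is one more tool, called after "Emit:" as a command line: name --pt "numbers of a row" for each row, then --argument value for the rest. drive_tool: Moves the arm, as the interface text tells. Its arguments: {"type":"object","properties":{"targets":{"type":"array","items":{"type":"array","items":{"type":"number"}}}},"required":["targets"]}

```bash
mkdir -p pics; cat > h.py <<'E'
import numpy as np, cv2
from bench import arm
def cam(n):
    p=arm.camera_params(n); R=cv2.Rodrigues(np.array(p["rvec"],float))[0]; t=np.array(p["tvec"],float).ravel()
    f=210/np.tan(np.radians(p["fov_y"])/2); return R,t,f,p["cx"],p["cy"]
def ray(n,u,v):
    R,t,f,cx,cy=cam(n); d=R.T@np.array([(u-cx)/f,(v-cy)/f,1]); return -R.T@t,d
def onz(n,u,v,z):
    o,d=ray(n,u,v); return o+d*(z-o[2])/d[2]
def proj(n,P):
    R,t,f,cx,cy=cam(n); q=R@np.array(P,float)+t; return f*q[0]/q[2]+cx,f*q[1]/q[2]+cy
def tri(a,b):
    (o1,d1),(o2,d2)=ray(*a),ray(*b); s=np.linalg.lstsq(np.c_[d1,-d2],o2-o1,rcond=None)[0]
    p,q=o1+s[0]*d1,o2+s[1]*d2; return (p+q)/2,np.linalg.norm(p-q)
E
python3 - <<'E'
from h import *
for n in("scene","top"):
    cv2.imwrite(f"pics/{n}0.png",cv2.resize(arm.get_image(n),(784,588),interpolation=cv2.INTER_CUBIC)); print(arm.camera_params(n), ray(n,280,210))
s=arm.read_state(); print(s["clock"],s["position"],s["ee_rot"],s["contact_force"])
E
```

```text
{'fov_y': 54.94947995031234, 'cx': 272.5446605083899, 'cy': 205.80023862419284, 'rvec': array([ 2.32588791,  1.26963735, -0.35206325]), 'tvec': array([-324.64313215, -342.43850318, 1228.95503354])} (array([ 952.86868987, -223.52089518,  880.37914302]), array([-0.41380331,  0.28517792, -0.86480596]))
{'fov_y': 42.028549376873116, 'cx': 278.1540581349688, 'cy': 206.03977423052086, 'rvec': array([ 2.13812602, -2.18943443,  0.10360642]), 'tvec': array([  26.46132932,  570.79806098, 1185.11969263])} (array([ 444.8865093 ,    4.17690855, 1238.17521438]), array([ 0.09673726,  0.00399565, -0.99533402]))
0.1 [144.66342067 607.49211607 230.32657343] [ 9.93164762e-01 -1.16716712e-01 -6.58098398e-05  9.80396293e-04] [-0.31995322 -0.35185371  0.32581811]
```

View pics/scene0.png

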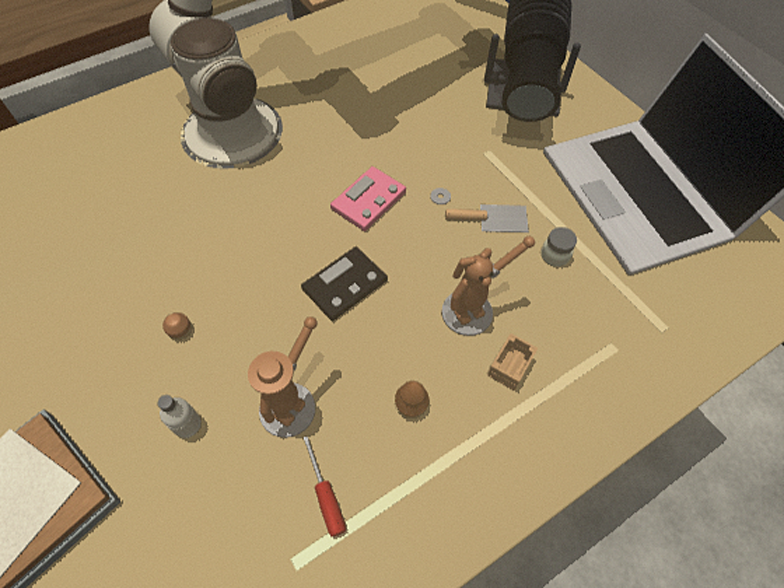

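View pics/top0.png

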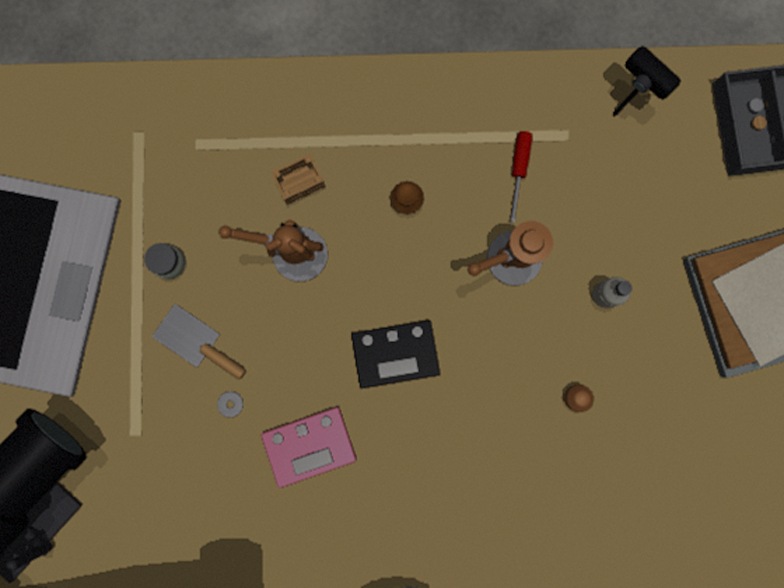

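```bash
cat > m.py <<'E'
from h import *
S=1.4
im={n:arm.get_image(n) for n in("scene","top")}
print("tcp",proj("scene",[144,608,231]),proj("top",[144,608,231]))
def comp(n,mask,u,v,r=8):
    k,l,st,c=cv2.connectedComponentsWithStats(mask.astype(np.uint8))
    u,v=u/S,v/S; i=min(range(1,k),key=lambda i:np.hypot(*(c[i]-(u,v)))+(1e3 if st[i,4]<15 else 0)); return c[i],st[i]
K={}
for n,u,v in(("scene",337,269),("top",398,368)):
    b=im[n].astype(int); g=(b.min(2)>90)&(b.max(2)-b.min(2)<40)
    K[n]=comp(n,g,u,v); print(n,"key",K[n],onz(n,*K[n][0],26))
    hsv=cv2.cvtColor(im[n],cv2.COLOR_BGR2HSV); m=(hsv[...,0]<13)&(hsv[...,1]>100)&(hsv[...,2]>50)
    u,v=((478,285) if n=="scene" else (275,240)); c,st=comp(n,m,u,v); print(n,"rabbit",c,st)
    f=(b.max(2)-b.min(2)<30)&(b.max(2)>60); u,v=((467,314) if n=="scene" else (305,256)); c,st=comp(n,f,u,v); print("foot",c,st,onz(n,st[0]+st[2]/2,st[1]+st[3]/2,5))
print("key tri",tri(("scene",*K["scene"][0]),("top",*K["top"][0])))
print("hand",tri(("scene",529/S,242/S),("top",225/S,232/S)))
print("hathand",tri(("scene",310/S,323/S),("top",475/S,269/S)))
a=cv2.resize(im["scene"][150:250,300:400],(390,390),interpolation=cv2.INTER_CUBIC)
b=cv2.resize(im["top"][130:230,150:250],(390,390),interpolation=cv2.INTER_CUBIC)
cv2.imwrite("pics/crop.png",np.hstack([a,b]))
E
python3 m.py
```

```text
tcp (np.float64(366.5386116850154), np.float64(-21.678423325792068)) (np.float64(-51.00936525697119), np.float64(440.6239775988355))
scene key (array([239.58 , 192.755]), array([228, 184,  24,  19, 200], dtype=int32)) [4.47242108e+02 3.60157665e-01 2.60000000e+01]
scene rabbit [235.39227642 363.19918699] [225 343  22  40 492]
foot [333.3902439  227.92886179] [316 210  36  30 492] [641.25982811 153.12944465   5.        ]
top key (array([283.83333333, 262.47463768]), array([270, 256,  29,  14, 276], dtype=int32)) [446.2491572    3.32980972  26.        ]
top rabbit [209.81395349 181.11627907] [204 174  11  14  43]
foot [216.87111801 186.13975155] [194 162  40  39 644] [633.68338942 158.1247056    5.        ]
key tri (array([445.78433576,   2.27029899,  22.7449137 ]), np.float64(2.3127662963992996))
hand (array([644.78093586, 245.54517198, 158.64694232]), np.float64(0.021805001155920104))
hathand (array([ 582.93323164, -110.38006235,  156.42984969]), np.float64(0.11600350790934215))
```

View pics/crop.png

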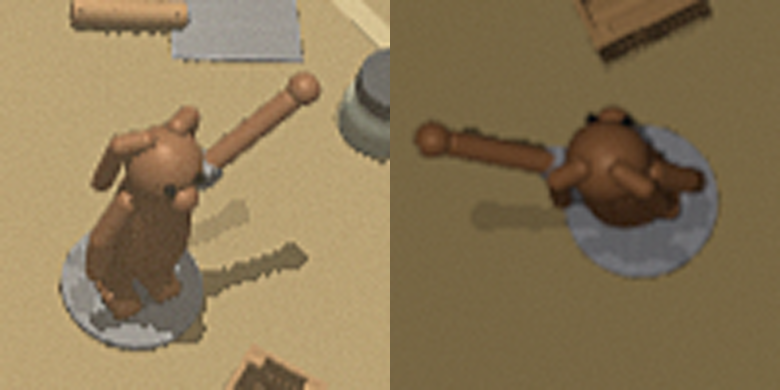

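```bash
python3 - <<'E'
from h import *
S=1.4
for s,t in(((531,100),(57,438)),((494,105),(45,557)),((567,90),(10,568)),((505,97),(35,415)),((557,97),(78,465))):
    print(tri(("scene",s[0]/S,s[1]/S),("top",t[0]/S,t[1]/S)))
for t in ((57,438),(20,480),(45,560)): print([onz("top",t[0]/S,t[1]/S,z).round() for z in(0,100,200)])
for z in(0,100,200):print(onz("scene",531/S,100/S,z).round(),onz("scene",540/S,5/S,z).round())
E
```

```text
(array([356.32724257, 507.57043426, 103.35904557]), np.float64(5.480027781015148))
(array([ 135.84926031,  633.15499245, -132.85342929]), np.float64(16.094219548450095))
(array([180.76619186, 725.6028218 , -89.80416038]), np.float64(161.94101105035637))
(array([373.33946056, 471.42525424, 157.83104022]), np.float64(83.8804688942475))
(array([348.33668503, 516.86282586,  98.30313195]), np.float64(103.81655752147272))
[array([347., 551.,   0.]), array([355., 507., 100.]), array([363., 462., 200.])]
[array([282., 608.,   0.]), array([295., 560., 100.]), array([308., 511., 200.])]
[array([158., 566.,   0.]), array([181., 520., 100.]), array([204., 475., 200.])]
[278. 608.   0.] [ 18. 860.   0.]
[355. 514. 100.] [124. 737. 100.]
[431. 419. 200.] [230. 614. 200.]
```

Rabbit = the long-eared, bare-headed figure at scene (475,290) and top (300,245); the figure at scene (280,390) has the hat. The pad meant is the black one, scene (345,283), with its bar key at scene (337,269); the pink one at (368,197) is not it. The crop confirms the ears, with the raised hand at about (645,245,159). First I rise clear of the lamp and close the gripper.

Emit:
drive_tool --pt "1 0 0 -40 0" --pt "1 0 0 -80 0" --pt "1 0 0 -120 0" --pt "1 0 0 -150 0" --pt "1 40 17 -150 0" --pt "1 80 35 -150 0" --pt "1 120 52 -150 0" --pt "1 160 70 -150 0" --pt "1 200 87 -150 0" --pt "1 240 104 -150 0" --pt "1 280 122 -150 0" --pt "1 280 122 -150 0"

```text
clock: 1.4
position: [391.9, 421.4, 381.2]
ee_rot: [0.993, -0.12, 0.0, 0.0]
contact_force: [-1.0, 0.2, -0.4]
gripper_width: -0.3
grasp_force: 0.0
```

Emit:
drive_tool --pt "1 40 17 0 0" --pt "1 80 34 0 0" --pt "1 120 51 0 0" --pt "1 160 68 0 0" --pt "1 200 85 0 0" --pt "1 240 103 0 0" --pt "1 288 124 0 0" --pt "1 288 124 40 0" --pt "1 288 124 80 0" --pt "1 288 124 120 0" --pt "1 288 124 180 0" --pt "1 288 124 180 0"

```text
clock: 2.6
position: [636.5, 236.0, 193.8]
ee_rot: [0.993, -0.117, -0.006, 0.003]
contact_force: [-0.6, -1.1, -1.4]
gripper_width: 0.1
grasp_force: 0.0
```

```bash
python3 - <<'E'
from h import *
s=arm.read_state(); print(s["position"],s["contact_force"],proj("scene",s["position"]),proj("top",s["position"]))
a=cv2.resize(arm.get_image("scene")[110:260,290:440],(390,390)); b=cv2.resize(arm.get_image("top")[110:260,110:260],(390,390))
cv2.imwrite("pics/c2.png",np.hstack([a,b]))
E
```

```text
[636.4987205  235.97102261 193.84472807] [-0.59615748 -1.11377251 -1.41818801] (np.float64(375.4962901591731), np.float64(162.47868606467432)) (np.float64(161.58760041938973), np.float64(166.58726744876867))
```

View pics/c2.png

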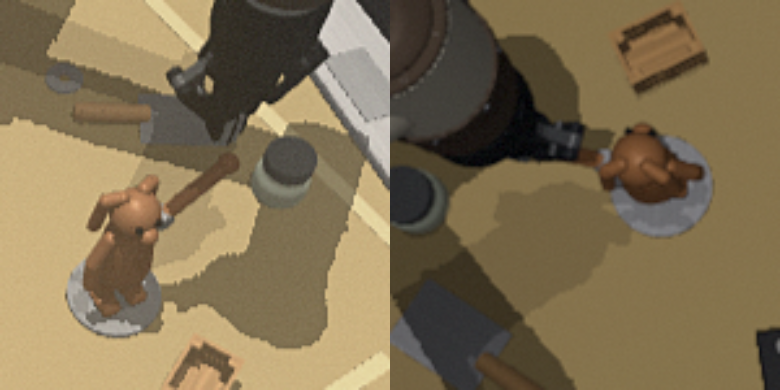

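The scene crop shows the fingertip at about (228,140), just above the arm's outer half, with the bar running from (165,215) to (230,163). Next I settle and centre sideways.

Emit:
drive_tool --pt "1 0 0 0 0" --pt "1 0 0 0 0" --pt "1 0 0 0 0"

```text
clock: 3.0
position: [641.3, 237.7, 204.0]
ee_rot: [0.993, -0.117, 0.002, -0.001]
contact_force: [-0.7, -0.2, -1.2]
gripper_width: 0.1
grasp_force: 0.0
```

Emit:
drive_tool --pt "1 3 3 10 0" --pt "1 3 3 20 0" --pt "1 3 3 28 0" --pt "1 3 3 31 0" --pt "1 3 3 31 0" --pt "1 3 3 31 0" --pt "1 3 3 31 0"

```text
clock: 3.7
position: [642.8, 233.7, 170.7]
ee_rot: [0.993, -0.117, 0.0, -0.0]
contact_force: [-0.2, 0.6, -0.2]
gripper_width: 0.0
grasp_force: 0.0
```

Emit:
drive_tool --pt "1 0 0 2 0" --pt "1 0 0 4 0" --pt "1 0 0 6 0" --pt "1 0 0 8 0" --pt "1 0 0 10 0" --pt "1 0 0 12 0" --pt "1 0 0 14 0" --pt "1 0 0 16 0" --pt "1 0 0 18 0" --pt "1 0 0 20 0" --pt "1 0 0 20 0"

```text
clock: 4.8
position: [642.4, 233.4, 149.9]
ee_rot: [0.993, -0.117, -0.0, 0.0]
contact_force: [-0.3, 0.1, 0.2]
gripper_width: 0.4
grasp_force: 0.2
```

```bash
python3 - <<'E'
from h import *
print(arm.read_state()["contact_force"])
a=cv2.resize(arm.get_image("scene")[110:260,290:440],(390,390)); b=cv2.resize(arm.get_image("top")[110:260,110:260],(390,390))
cv2.imwrite("pics/c3.png",np.hstack([a,b]))
E
```

```text
[-0.31498407  0.07695313  0.20470682]
```

View pics/c3.png

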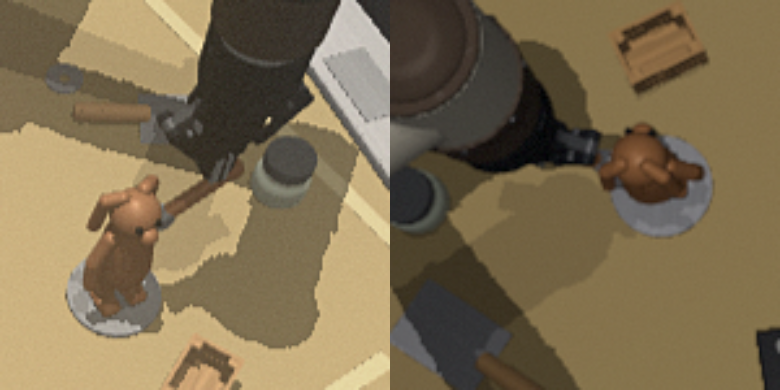

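The arm is coming down: the hand moved from crop (230,163) to (236,173), and the foot has not shifted. I keep pushing.

Emit:
drive_tool --pt "1 0 0 2 0" --pt "1 0 0 4 0" --pt "1 0 0 6 0" --pt "1 0 0 8 0" --pt "1 0 0 10 0" --pt "1 0 0 12 0" --pt "1 0 0 14 0" --pt "1 0 0 16 0" --pt "1 0 0 18 0" --pt "1 0 0 20 0" --pt "1 0 0 22 0" --pt "1 0 0 23 0"

```text
clock: 6.1
position: [642.5, 233.5, 127.0]
ee_rot: [0.993, -0.117, -0.0, 0.0]
contact_force: [0.2, 1.4, 1.2]
gripper_width: -0.1
grasp_force: 0.6
```

Emit:
drive_tool --pt "1 0 0 0 0" --pt "1 0 0 0 0" --pt "1 0 0 0 0"

```text
clock: 6.4
position: [642.3, 233.2, 127.0]
ee_rot: [0.993, -0.117, -0.0, 0.0]
contact_force: [0.1, -1.0, 0.0]
gripper_width: 0.0
grasp_force: 0.0
```

Now I rise straight up and check the arm from there.

Emit:
drive_tool --pt "1 0 0 -5 0" --pt "1 0 0 -20 0" --pt "1 0 0 -50 0" --pt "1 0 0 -80 0" --pt "1 -30 0 -110 0" --pt "1 -70 30 -110 0" --pt "1 -110 60 -110 0" --pt "1 -140 100 -110 0" --pt "1 -140 140 -110 0" --pt "1 -140 140 -110 0" --pt "1 -140 140 -110 0" --pt "1 -140 140 -110 0"

```text
clock: 7.6
position: [474.5, 130.2, 237.6]
ee_rot: [0.993, -0.117, 0.0, -0.0]
contact_force: [-0.7, 0.5, -0.6]
gripper_width: -0.1
grasp_force: 0.0
```

```bash
python3 - <<'E'
from h import *
a=cv2.resize(arm.get_image("scene")[150:250,300:400],(390,390),interpolation=cv2.INTER_CUBIC); b=cv2.resize(arm.get_image("top")[130:230,150:250],(390,390),interpolation=cv2.INTER_CUBIC)
cv2.imwrite("pics/c4.png",np.hstack([a,b]))
for h in([637.5+9,188+71.4,118],[645,245.5,158.6]): print([(np.array(proj(n,h))-o)*3.9 for n,o in(("scene",(300,150)),("top",(150,130)))])
E
```

```text
[array([308.37701227, 121.11567746]), array([ 32.85471479, 150.23872172])]
[array([303.79755718,  89.49885699]), array([ 41.87541596, 138.86726644])]
```

View pics/c4.png

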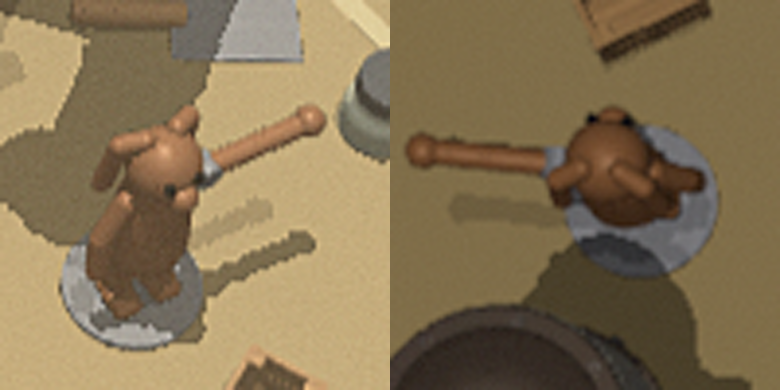

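The rabbit's hand is now at crop scene (311,120) and top (31,150). A level arm is predicted at (308,121) and (33,150), so it is level, and the foot is unmoved. Next is the bar key at about (446.5, 2).

Emit:
drive_tool --pt "1 0 35 0 0" --pt "1 0 70 0 0" --pt "1 0 105 0 0" --pt "1 2 131 0 0" --pt "1 2 131 40 0" --pt "1 2 131 80 0" --pt "1 2 131 120 0" --pt "1 2 131 160 0" --pt "1 2 131 190 0" --pt "1 2 131 190 0" --pt "1 2 131 190 0" --pt "1 2 131 190 0"

```text
clock: 8.9
position: [447.2, 2.5, 48.7]
ee_rot: [0.993, -0.116, 0.002, -0.001]
contact_force: [0.1, -0.2, -0.5]
gripper_width: -0.3
grasp_force: 0.0
```

```bash
python3 - <<'E'
from h import *
p,e=tri(("scene",300+311/3.9,150+120/3.9),("top",150+31/3.9,130+150/3.9)); print(p,e)
a=cv2.resize(arm.get_image("scene")[150:250,190:290],(390,390),interpolation=cv2.INTER_CUBIC); b=cv2.resize(arm.get_image("top")[205:305,235:335],(390,390),interpolation=cv2.INTER_CUBIC)
cv2.imwrite("pics/c5.png",np.hstack([a,b]))
s=arm.read_state()["position"];print(s,(np.array(proj("scene",s))-(190,150))*3.9)
E
```

```text
[646.77008118 260.56839359 118.48291569] 0.6771683626361995
[446.85489505   2.37204798  48.92657074] [193.17054868 145.2927501 ]
```

View pics/c5.png

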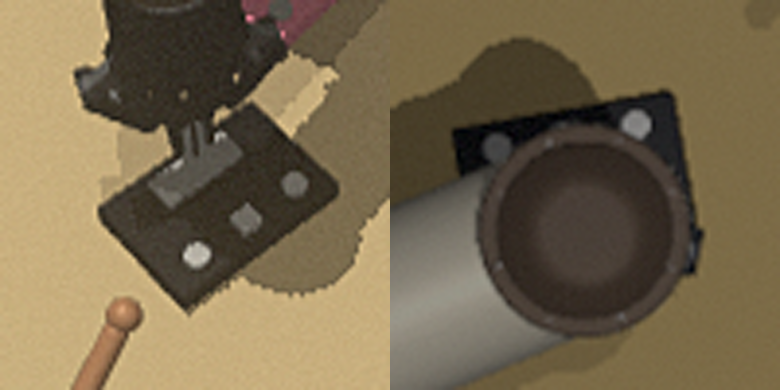

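The triangulated hand height is 118.5 mm, so the arm is level. The closed tip at crop (193,150) sits over the bar key. Now I press.

Emit:
drive_tool --pt "1 0 0 8 0" --pt "1 0 0 16 0" --pt "1 0 0 20 0" --pt "1 0 0 22 0" --pt "1 0 0 23 0" --pt "1 0 0 24 0" --pt "1 0 0 25 0" --pt "1 0 0 26 0" --pt "1 0 0 26 0" --pt "1 0 0 26 0"

```text
clock: 10.0
position: [445.1, 1.7, 21.3]
ee_rot: [0.993, -0.117, -0.0, 0.0]
contact_force: [-1.7, -0.7, 2.9]
gripper_width: 0.3
grasp_force: 1.6
```

Emit:
drive_tool --pt "1 0 0 0.5 0" --pt "1 0 0 1 0" --pt "1 0 0 1 0" --pt "1 0 0 1 0"

```text
clock: 10.4
position: [445.3, 1.7, 20.9]
ee_rot: [0.993, -0.117, -0.0, 0.0]
contact_force: [-5.4, 0.2, 10.4]
gripper_width: 0.1
grasp_force: 4.9
```

The force jumped to 10 N at z = 20.9, so the key is on its stop. Now I withdraw.

Emit:
drive_tool --pt "1 0 0 -4 0" --pt "1 0 0 -12 0" --pt "1 0 0 -40 0" --pt "1 0 0 -80 0" --pt "1 0 0 -120 0" --pt "1 0 0 -160 0" --pt "1 0 0 -200 0" --pt "1 0 0 -200 0" --pt "1 0 0 -200 0" --pt "1 0 0 -200 0" --pt "1 0 0 -200 0" --pt "1 0 0 -200 0"

```text
clock: 11.6
position: [445.1, 1.7, 219.2]
ee_rot: [0.993, -0.117, -0.001, 0.001]
contact_force: [0.4, -0.0, 0.1]
gripper_width: -0.1
grasp_force: 0.0
```

```bash
python3 - <<'E'
from h import *
cv2.imwrite("pics/f.png",cv2.resize(arm.get_image("scene"),(784,588),interpolation=cv2.INTER_CUBIC)); print(arm.read_state()["contact_force"])
E
```

```text
[-0.01264068 -0.52308499  0.43481427]
```

View pics/f.png

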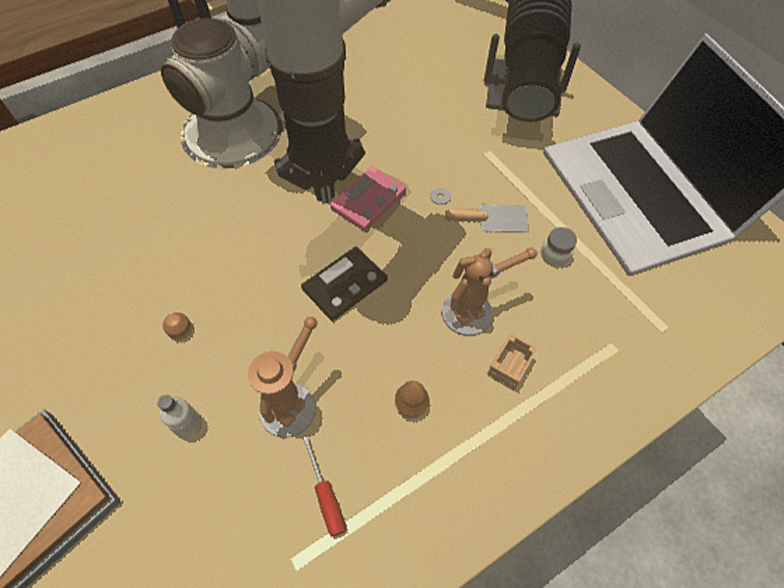

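The arm is level with its hand at (531,254), the foot is still at (467,314), and everything else is where it was. The robot is clear, so I hand the job in.

```bash
python3 -c "
from bench import arm
print(arm.job_done())"
```

```text
the job is handed in; nothing more can be done
None
```

The long-eared figure's arm is level (hand triangulated at 118.5 mm, against 118 mm for the shoulder), the bar key was pressed to its stop and released, the robot is clear, nothing else looks moved, and the job is handed in; no verdict came back.

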